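# Lay out a drive caddy's parts round its drive

## Task

The bare 2.5-inch drive has been taken out of its caddy: lay the caddy's parts flat on the mat around it, squared up with it and centred on its sides, the way they go back on, with about 3 cm clear between the drive's faces and each part (for the rails, the bar). The small front bezel goes across the front end, latch face outwards; a side rail along each long side, its lug at the bezel end and pointing in at the drive; the interposer board behind the connector end, socket towards the drive. Stand the cup of screws upright on the middle of the drive without tipping it, and leave the drive, the wide bezel, the heat sink and the bit case where they are.

Things in the scene. Friction and masses are not known exactly. Their poses are not given: they have to be found in the camera images.
- drive: bare 2.5-inch hard drive lying label up: dark body, bright lid with paper label and round mark, 100 x 70 x 15 mm (x, y, z), loose, 0.24 kg. Origin: centre of underside; flat top at z = 15 mm. Its -x end is the front (towards the robot, label half); its +x end has the black connector, standing 6 mm out. Its +y is its left side, as the robot sees it. Turned up to 0.4 rad from the world axes.
- bezel: front bezel of this drive's caddy, the small one: black plastic bar with vent slots, 22 (x) x 75 (y) x 16 mm (z), 45 g. The latch lever with a dull red release tab is on the -x face, which ends up away from the drive. Origin: centre of underside. Starts flat, turned up to 0.6 rad from the world axes. Grip it across the 22 mm.
- rail_left: left side rail: steel bar 100 (x) x 10 (y) x 14 mm (z), dark groove on top, 45 g; at its front (-x) end a lug 12 mm long (x) stands out 18 mm from the -y face, making an L; on the drive's left it points in at the drive. Origin: centre of the bar's underside, lug not counted. Starts flat, turned up to 0.6 rad from the world axes. Grip the bar's middle across the 10 mm.
- rail_right: right side rail, mirror image of the left: steel bar 100 (x) x 10 (y) x 14 mm (z), 45 g; the lug at its front (-x) end stands out 18 mm (12 mm long) from the +y face, so on the drive's right it points in at the drive. Origin: centre of the bar's underside, lug not counted. Starts flat, turned up to 0.6 rad from the world axes.
- interposer: interposer, a small adapter: green board 28 (x) x 64 (y) x 4 mm (z), 30 g, with two black connector blocks 46 mm long (y) along its long edges, tops at z = 14 mm. The -x block is the socket that faces the drive; the +x block has a thin brass tongue (3.5 mm, looks only). Origin: centre of underside. Starts flat, turned up to 0.6 rad. Grip across both blocks, 28 mm.
- cup: small open steel cup with the caddy's screws in it: outer diameter 45 mm at the foot, 52 mm at the rim, 26 mm high, about 90 g. Origin: centre of underside. Stands upright on the mat; can be gripped across its outside.
- wide_bezel: bystander: front bezel of a larger 3.5-inch caddy, same look as the bezel but 26 x 102 x 26 mm; not wanted here. Origin: centre of underside.
- heat_sink: bystander: finned aluminium heat sink 45 x 45 x 28 mm. Origin: centre of underside.
- bit_case: bystander: dark flat screwdriver-bit case with clear window, 42 x 72 x 18 mm. Origin: centre of underside.
Things that resemble listed ones, but are neither listed nor needed, are in the scene too. What is shaped like the cup but red is not meant.

How it is judged:
By the outcome, as a careful person would: the job done as asked, in the order asked, and still so for the second after the job is handed in, with the robot touching nothing.
It also fails if it takes over 112 s, if anything falls off the work surface, if the arm or the gripper's body presses on something with over 40 N, if the wrist force passes 120 N, or if a joint passes its speed limit or range.

## Robot

A 6-joint arm with a two-finger parallel gripper is mounted at the origin on the work surface. World frame = base frame: x ahead of the robot, y to its left, z up, the work surface at z = 0. Lengths are in mm, angles in rad, forces in N, time in s.
With the tool pointing down it reaches from about 350 to 850 mm from the base axis. Payload 8.1 kg.
Tool frame: the origin (TCP) lies midway between the tips of the shut fingers; the grasp point (between the pads) lies 19 mm behind it; z points along the fingers, y is the line along which they close (so a half turn about z gives the same grasp; the last joint's range is limited). The gripper opens to 85 mm and grips with 20 to 120 N. Pads are 22 mm wide; open, the fingers measure 114 mm over their backs; the gripper's body (76 mm by 85 mm) begins 54 mm behind the grasp point. The pads swing forward as they close: fully open they stand 13 mm farther back than shut.
Start: joints at [1.071, 0.13, 1.488, -0, 1.523, -0.085], TCP at [241.784, 549.132, 231.292] pointing down, gripper open.
Joint ranges: [-2.96, 2.96], [-0.89, 2.26], [0.02, 2.5], [-1.34, 4.48], [0, 2.73], [-2.66, 2.66]. Speed limits (rad/s): [2.39, 2.39, 2.79, 3.14, 3.14, 3.14].

## Interface

Orientations are given as a unit quaternion [w, x, y, z].
In Python, from workcell import robot gives the robot as it stands. Calls block until the motion is done:
- robot.move_pose(position, orientation): joint-space move of the TCP to a pose.
- robot.move_straight(position, ori=None, feed=150, contact_N=None): straight line of the TCP; ori=None keeps the orientation; feed is the mean speed in mm/s. With contact_N (N) it stops when the force on the tool has changed by that much, and returns True; else False.
- robot.movej(angles): joint-space move.
- robot.grip(opening, grasp_force=None): opening from 0.0 (shut) to 1.0 (fully open); grasp_force is the grip in N (None keeps the last); returns when the fingers have stopped.
- robot.sleep(seconds).
- robot.inverse_kinematics(position, orientation): joint angles nearest the present ones, or None.
- robot.read_state(): the state.
- robot.camera(name): name is "side" or "top"; returns a dict with "color" (480x640x3 uint8, red, green, blue), "z_map" (480x640 float32, mm along the optical axis (not along the pixel's ray), 0 where there is no reading), "fx", "fy", "cx", "cy" (pixels), "k1" (the pictures are not rectified: a ray, as slopes to the right and down, at radius r is drawn at 1 + k1 r^2 times it, then the intrinsics apply), "eye" and "attitude" of the camera in the world. Camera axes: x right, y down, z forward; pixel columns grow to the right and rows downward; lengths in mm; the calibration is good to about 2 mm. A picture is of the moment at which its call begins.
A pose or a line that the arm cannot do raises robot.PlanningError and nothing moves.
- robot.sign_off(): hands the job in; it is judged then, once.
The state is a dict: "time": time; "q": joint angles; "joint_velocities": joint speeds; "joint_torque": joint torques, N m; "ee_pos": TCP position; "orientation": TCP orientation; "ft_force": force on the tool from outside, world axes, zero at the start; "moment": the same for the moment, N m; "finger_gap": opening from 0.0 (shut) to 1.0 (fully open); "grip_force": force on a finger pad.
Only numpy, scipy, OpenCV 4.12 (cv2) and the standard library are available. Lean on these libraries where they do the work, as an engineer would, in place of code of your own. Each camera call takes 0.05 s, during which the arm holds its last target. There are 200 camera calls.

## Working session

There is one attempt and no reset: what is moved stays moved. The work goes in short steps, each a Python script; the robot and the scene stay as the last script left them, time stands still between calls to the robot, and variables do not carry over. Pictures are saved under pics/ and viewed, at most 14 in all, crops included, and the job is handed in when it is done.

```bash
mkdir -p pics; ls; python3 - <<'E'
from workcell import robot
import cv2,numpy as np
for n in("top","side"):
    c=robot.camera(n); cv2.imwrite(f"pics/{n}0.png",c["color"][:,:,::-1]); np.savez(f"{n}0.npz",**c)
    print(n,{k:c[k] for k in c if k not in("color","z_map")}, (c["z_map"]>0).mean())
s=robot.read_state();print(s["time"],s["orientation"],s["ft_force"])
E
```

```text
pics
top {'fx': 452.3275085710013, 'fy': 452.3275085710013, 'cx': 322.07357325582103, 'cy': 238.82577767890336, 'k1': -0.06829296895604285, 'eye': array([427.24805672,  -7.79580375, 964.43437068]), 'attitude': array([-0.02812804,  0.71410609, -0.69883863,  0.02976374])} 0.9961328125
side {'fx': 522.7030883280523, 'fy': 522.7030883280523, 'cx': 318.44462519190927, 'cy': 228.83739513810178, 'k1': 0.019106140607388238, 'eye': array([  80.90949437, -705.2904819 ,  811.82457888]), 'attitude': array([-0.38256114,  0.88090377, -0.25796745,  0.10539598])} 0.9959375
0.1 [-2.52380207e-04  2.05930295e-01  9.78566296e-01 -8.08545983e-04] [0.5855263  0.15871244 0.15302737]
```

View pics/top0.png

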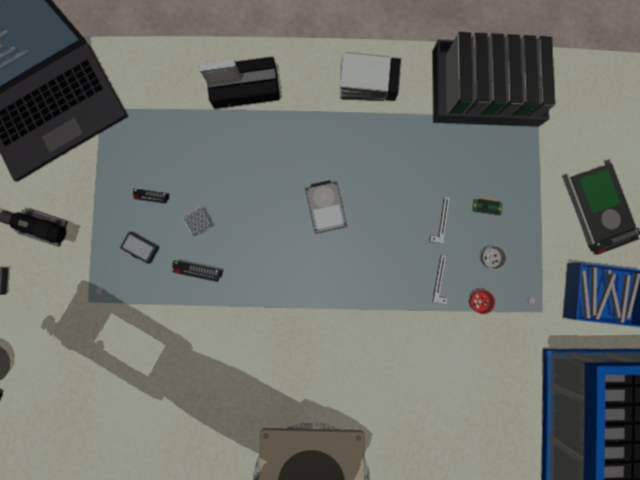

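View pics/side0.png

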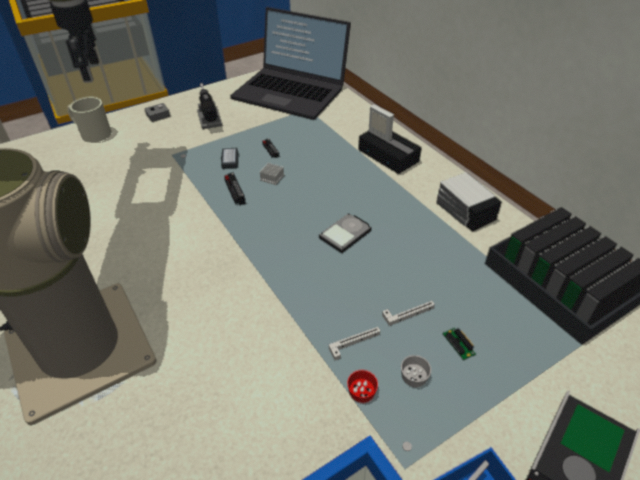

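```bash
cat > h.py <<'E'
import numpy as np,cv2
from scipy.spatial.transform import Rotation as R
def K(c): return np.array([[c["fx"],0,c["cx"]],[0,c["fy"],c["cy"]],[0,0,1.]]), np.array([float(c["k1"]),0,0,0])
def rot(c):
    a=c["attitude"]; return R.from_quat([a[1],a[2],a[3],a[0]]).as_matrix()
def plane(c,px,z):
    "pixels (N,2) -> world xy at height z"
    k,d=K(c); u=cv2.undistortPoints(np.float64(px).reshape(-1,1,2),k,d)[:,0]
    r=np.c_[u,np.ones(len(u))]@rot(c).T
    return (c["eye"]+r*((z-c["eye"][2])/r[:,2])[:,None])[:,:2]
def proj(c,P):
    k,d=K(c); p=(np.float64(P).reshape(-1,3)-c["eye"])@rot(c)
    return cv2.projectPoints(p,np.zeros(3),np.zeros(3),k,d)[0][:,0]
def height(c):
    k,d=K(c); v,u=np.mgrid[:480,:640]
    n=cv2.undistortPoints(np.float64(np.c_[u.ravel(),v.ravel()]).reshape(-1,1,2),k,d)[:,0]
    return ((np.c_[n,np.ones(len(n))]*c["z_map"].reshape(-1,1))@rot(c).T+c["eye"]).reshape(480,640,3)
def ortho(c,x0,x1,y0,y1,z,s):
    "image: up=+x, left=+y, s px per mm, plane height z"
    X,Y=np.meshgrid(np.arange(x1,x0,-1/s),np.arange(y1,y0,-1/s),indexing="ij")
    m=proj(c,np.c_[X.ravel(),Y.ravel(),np.full(X.size,z)]).reshape(*X.shape,2).astype(np.float32)
    return cv2.remap(c["color"],m[...,0],m[...,1],cv2.INTER_CUBIC)
E
python3 - <<'E'
from h import *
cs={n:dict(np.load(n+"0.npz")) for n in("top","side")}
c=cs["top"]
P={"bez":(150,195),"wide":(197,270),"drive":(325,206),"rr":(441,220),"rl":(440,279),"int":(487,206),"cup":(492,257),"sink":(199,221)}
tiles=[]
for n,p in P.items():
    x,y=plane(c,[p],10)[0]; print(n,x,y)
    r=[cv2.resize(ortho(cs[k],x-60,x+60,y-60,y+60,10,1.6),(192,192)) for k in cs]
    tiles.append(np.vstack(r))
im=np.vstack([np.hstack(tiles[:4])[:300*2],])
im=np.vstack([np.hstack(tiles[:4]),np.hstack(tiles[4:])])
im=cv2.resize(im,(600,600)); cv2.imwrite("pics/m1.png",im[:,:,::-1])
for k in cs:
    W=height(cs[k]); m=(np.abs(W[...,0]-480)<60)&(np.abs(W[...,1]+80)<40); print(k,W[m][:,2].mean(),W[m][:,2].std())
E
```

```text
bez 592.27711291767 363.57581751427597
wide 433.7087001396756 253.90841265053055
drive 575.9002677534504 -13.889212991537509
rr 551.480423733019 -262.3461859350641
rl 425.80909393478686 -260.30064885910696
int 584.2276447128361 -362.67884516007376
cup 474.5849053066109 -372.5222634441998
sink 538.0445935234636 254.15120466176754
top 0.47205998865738713 2.673189035769185
side 2.0040398377405215 2.7812289227614433
```

View pics/m1.png

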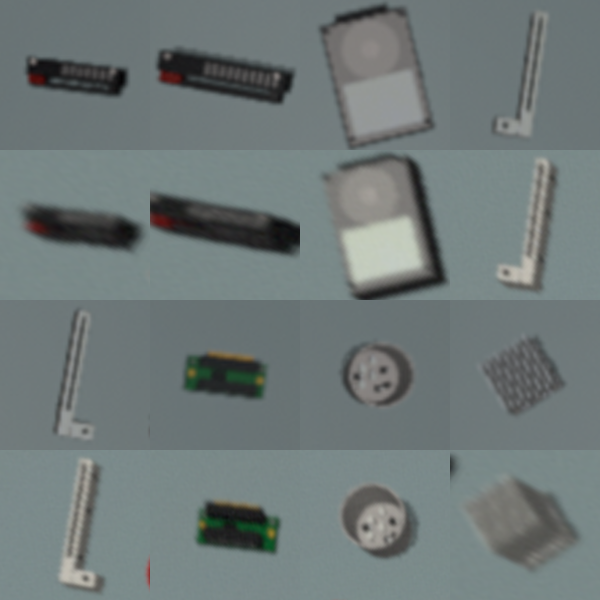

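```bash
cat > meas.py <<'E'
from h import *
S=4
def mask(c,x,y,z,w):
    o=ortho(c,x-w,x+w,y-w,y+w,z,S); L=cv2.cvtColor(o,cv2.COLOR_RGB2LAB).astype(float)
    d=np.linalg.norm((L-np.median(np.r_[L[0],L[-1],L[:,0],L[:,-1]],0)),axis=2)
    m=(d>28).astype(np.uint8)
    m=cv2.morphologyEx(m,cv2.MORPH_CLOSE,np.ones((13,13),np.uint8))
    cn=cv2.findContours(m,cv2.RETR_EXTERNAL,cv2.CHAIN_APPROX_NONE)[0]
    n=min(cn,key=lambda q:-1e9 if 0 else (np.linalg.norm(q[:,0].mean(0)-w*S) if cv2.contourArea(q)>150*S*S else 1e9))
    f=np.zeros_like(m); cv2.drawContours(f,[n],-1,1,-1)
    v,u=np.nonzero(f); P=np.c_[x+w-v/S,y+w-u/S]
    cv2.drawContours(o,[n],-1,(255,0,255),1)
    return P,o
def fr(P,a): return P@np.array([[np.cos(a),-np.sin(a)],[np.sin(a),np.cos(a)]])  # world->frame
def un(p,a): return np.array([[np.cos(a),-np.sin(a)],[np.sin(a),np.cos(a)]])@p
def rows(Q,ax,lo,hi):
    "per-slice min/max of coordinate ax over slices of the other one"
    o=np.round(Q[:,1-ax]); ks=[k for k in np.unique(o) if lo<=k<=hi]
    return np.array([(k,Q[o==k,ax].min(),Q[o==k,ax].max()) for k in ks])
def pose(c,kind,x,y,w=75):
    z={"bez":8,"drive":7.5,"rr":7,"rl":7,"int":5,"cup":26}[kind]
    P,o=mask(c,x,y,z,w)
    if kind=="cup":
        e=c["eye"][:2]; b,r=cv2.minEnclosingCircle(P.astype(np.float32)); b=np.array(b)
        d=(b-e)/np.linalg.norm(b-e); H=cv2.convexHull(P.astype(np.float32))[:,0]
        from scipy.optimize import least_squares
        far=H[(H-b)@d>0.1*r]
        s=least_squares(lambda p:np.linalg.norm(far-p,axis=1)-26,b,loss="soft_l1"); return (*s.x,0,2*r,0),o
    ax=0 if kind in("drive","rr","rl") else 1     # long axis
    H=cv2.convexHull(P.astype(np.float32)); g=P-P.mean(0); v=np.linalg.svd(g[::7],full_matrices=False)[2][0]
    a=np.arctan2(v[1],v[0])-(np.pi/2 if ax else 0); a=(a+np.pi/2)%np.pi-np.pi/2
    for _ in range(4):
        Q=fr(P,a); m=np.array([(q.min()+q.max())/2 for q in Q.T])
        lo,hi={"drive":(-38,38),"rr":(-25,38),"rl":(-25,38),"bez":(-26,26),"int":(-18,18)}[kind]
        R_=rows(Q,1-ax,m[ax]+lo,m[ax]+hi); mid=R_[:,1:].mean(1)
        k=np.polyfit(R_[:,0],mid,1)[0]; a+=np.arctan(k)*(1 if ax==0 else -1)
    Q=fr(P,a); m=np.array([(q.min()+q.max())/2 for q in Q.T])
    R_=rows(Q,1-ax,m[ax]+lo,m[ax]+hi); W=np.median(R_[:,2]-R_[:,1]); ctr=np.zeros(2); ctr[1-ax]=np.median(R_[:,1:].mean(1))
    if kind=="drive": E=np.r_[rows(Q,0,ctr[1]-32,ctr[1]-27),rows(Q,0,ctr[1]+27,ctr[1]+32)]
    elif kind in("rr","rl"): E=rows(Q,0,ctr[1]-3,ctr[1]+3)
    else: E=rows(Q,1,ctr[0]-7,ctr[0]+7)
    ctr[ax]=np.median(E[:,1:].mean(1)); L=np.median(E[:,2]-E[:,1])
    p=un(ctr,a); q=((p-[x-w,y-w])); cv2.circle(o,(int((2*w-q[1])*S),int((2*w-q[0])*S)),4,(0,255,0),-1)
    return (*p,a,L,W),o
E
python3 - <<'E'
from meas import *
cs={n:dict(np.load(n+"0.npz")) for n in("top","side")}
G={"bez":(592,364),"drive":(573,-12),"rr":(550,-262),"rl":(426,-260),"int":(584,-363),"cup":(475,-372)}
t=[]
for k,g in G.items():
    col=[]
    for n in cs:
        r,o=pose(cs[n],k,*g,w=55 if k=="cup" else 70); col.append(cv2.resize(o,(133,133))); print(k,n,np.round(r,3))
    t.append(np.vstack(col))
cv2.imwrite("pics/m2.png",np.hstack(t)[:,:,::-1])
E
```

```text
bez top [ 5.91266e+02  3.63459e+02 -1.26000e-01  8.20200e+01  2.44500e+01]
bez side [ 5.91268e+02  3.59562e+02 -1.16000e-01  9.68530e+01  2.87710e+01]Traceback (most recent call last):
  File "<stdin>", line 8, in <module>
  File "meas.py", line 42, in pose
    ctr[ax]=np.median(E[:,1:].mean(1)); L=np.median(E[:,2]-E[:,1])
                      ~^^^^^^
IndexError: too many indices for array: array is 1-dimensional, but 2 were indexed
```

```bash
sed -i 's/def mask(c,x,y,z,w):/def mask(c,x,y,z,w,th=28,kc=13):/; s/d>28/d>th/; s/np.ones((13,13)/np.ones((kc,kc)/; s/    P,o=mask(c,x,y,z,w)/    P,o=mask(c,x,y,z,w,*((20,41) if kind=="drive" else (28,13)))/' meas.py
cat > t.py <<'E'
from meas import *
import sys
cs={n:dict(np.load(n+"0.npz")) for n in("top","side")}
G={"bez":(592,364),"drive":(573,-12),"rr":(550,-262),"rl":(426,-260),"int":(584,-363),"cup":(475,-372)}
t=[]
for k,g in G.items():
    col=[]
    for n in cs:
        w=55 if k=="cup" else 80
        try: r,o=pose(cs[n],k,*g,w=w)
        except IndexError as e: r=0; o=mask(cs[n],*g,8,w,20,41)[1]
        col.append(cv2.resize(o,(260,260))); print(k,n,np.round(r,3).tolist())
    t.append(np.vstack(col) if k in("drive","rl") else np.vstack(col))
im=np.vstack([np.hstack([q[:260] for q in t[:3]]),np.hstack([q[:260] for q in t[3:]])])
cv2.imwrite(sys.argv[1],im[:,:,::-1])
E
python3 t.py pics/m2.png
```

```text
bez top [591.231, 363.475, -0.125, 81.988, 24.28]
bez side [591.278, 359.536, -0.116, 96.868, 28.772]
drive top [574.598, -15.225, 0.234, 102.602, 71.606]
drive side [567.401, -29.432, 0.017, 94.141, 76.019]
rr top [551.735, -261.915, -0.143, 91.624, 1.591]
rr side [550.268, -276.917, -0.152, 101.033, 6.082]
rl top [428.572, -253.049, -0.175, 97.74, 2.636]
rl side [425.784, -267.906, -0.179, 100.053, 6.082]
int top [585.055, -364.105, -0.116, 63.97, 31.751]
int side [585.853, -371.225, -0.119, 65.302, 36.588]
cup top [473.198, -368.244, 0.0, 47.353, 0.0]
cup side [471.702, -379.402, 0.0, 62.835, 0.0]
```

View pics/m2.png

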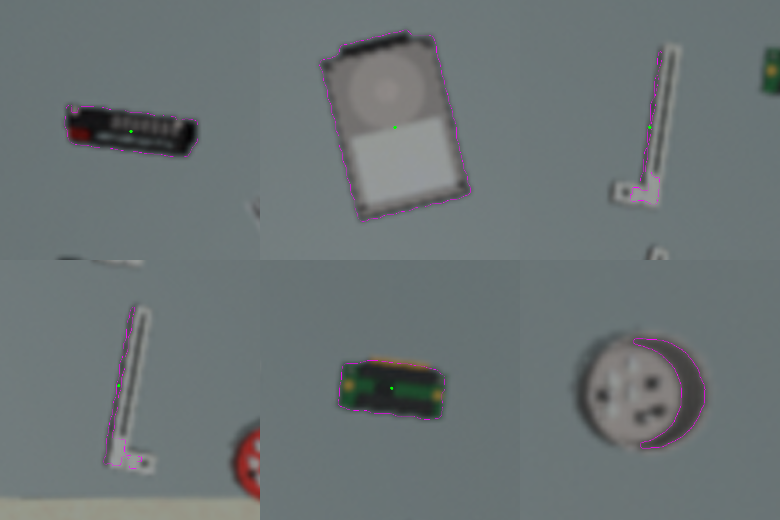

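```bash
sed -i 's/(20,41) if kind=="drive" else (28,13)/{"drive":(20,41),"rr":(14,21),"rl":(14,21),"cup":(14,41)}.get(kind,(28,13))/; s/p=un(ctr,a); q/ctr[0]-=1.75*(kind=="int"); p=un(ctr,a); q/' meas.py
python3 t.py pics/m3.png
```

```text
bez top [591.231, 363.475, -0.125, 81.988, 24.28]
bez side [591.278, 359.536, -0.116, 96.868, 28.772]
drive top [574.598, -15.225, 0.234, 102.602, 71.606]
drive side [567.401, -29.432, 0.017, 94.141, 76.019]
rr top [553.207, -267.423, -0.142, 99.879, 14.284]
rr side [552.547, -271.544, -0.143, 106.03, 20.471]
rl top [427.615, -257.883, -0.172, 99.956, 14.221]
rl side [428.229, -262.611, -0.171, 104.765, 20.304]
int top [583.317, -363.901, -0.116, 63.97, 31.751]
int side [584.115, -371.016, -0.119, 65.302, 36.588]
cup top [473.94, -369.477, 0.0, 58.336, 0.0]
cup side [472.871, -378.568, 0.0, 65.274, 0.0]
```

View pics/m3.png

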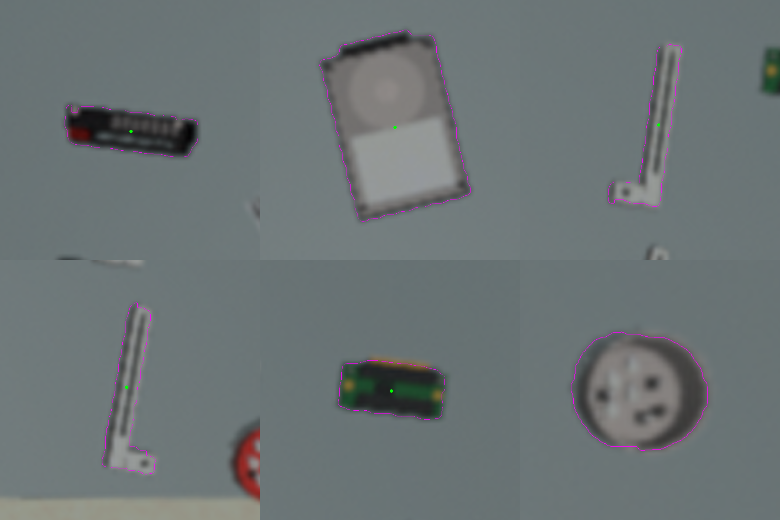

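```bash
cat > act.py <<'E'
from workcell import robot
from meas import *
D=np.array([574.6,-15.2]); A=0.234
def quat(phi):
    y=np.array([np.cos(phi),np.sin(phi),0]); z=np.array([0,0,-1.]); q=R.from_matrix(np.c_[np.cross(y,z),y,z]).as_quat()
    return [q[3],*q[:3]]
def target(dx,dy): return D+un(np.array([dx,dy]),A)
def choose(p1,a1,p2,a2,off):
    "grip angle (mod pi) keeping the wrist nearest its middle at both ends"
    best=[]
    for s in(-np.pi,0,np.pi):
        q=[robot.inverse_kinematics([*p,120],quat(a+off+s)) for p,a in((p1,a1),(p2,a2))]
        if all(k is not None for k in q): best.append((max(abs(k[5]) for k in q),off+s))
    return min(best)[1]
def pickplace(p1,a1,p2,a2,off,pre,z1,z2,force,rel):
    o=choose(p1,a1,p2,a2,off); t=robot.read_state()["time"]
    robot.move_pose([*p1,90],quat(a1+o)); robot.grip(pre)
    robot.move_straight([*p1,z1],feed=150); robot.grip(0,force); s=robot.read_state(); g=s["finger_gap"]
    robot.move_straight([*p1,90],feed=200)
    s=robot.read_state(); print("gap",round(g,3),round(s["finger_gap"],3),"F",s["grip_force"])
    if s["finger_gap"]<g-.02 or s["grip_force"]<5: print("LOST?"); return
    robot.move_pose([*p2,90],quat(a2+o)); robot.move_straight([*p2,z2+15],feed=200); robot.move_straight([*p2,z2],feed=40)
    f=robot.read_state()["ft_force"]; robot.grip(min(1,g+rel)); robot.move_straight([*p2,90],feed=200)
    print("ft",np.round(f,1),"t",round(t,1),robot.read_state()["time"])
def look(name,kinds):
    c=robot.camera("top"); np.savez(name+".npz",**c); cv2.imwrite(f"pics/{name}.png",cv2.resize(ortho(c,420,720,-190,160,8,2),None,fx=.85,fy=.85)[:,:,::-1])
    for k,g in kinds.items():
        r,_=pose(c,k,*g,w=58); print(k,np.round(r,3).tolist(),"in drive frame",np.round(fr(np.array(r[:2])-D,A),1),round(r[2]-A,3))
E
python3 - <<'E'
from act import *
t=target(-91,0)
pickplace(np.array([591.2,363.5]),-.125,t,A,0,.55,4,4.5,40,.15)
E
```

```text
gap 0.24 0.24 F 39.154316782951355
ft [-2.6  0.4  8.2] t 0.1 7.175
```

```bash
python3 - <<'E'
from act import *
pickplace(np.array([427.6,-257.9]),-.172,target(0,70),A,np.pi/2,.4,4,5.2,40,.12)
t=target(-91,0)
look("p1",{"bez":t})
E
```

```text
gap 0.099 0.105 F 39.5151150226593
ft [-0.7 -0.7  3.1] t 7.2 13.5333
bez [483.457, -40.108, 1.217, 117.497, 47.213] in drive frame [-94.4  -3.1] 0.983
```

View pics/p1.png

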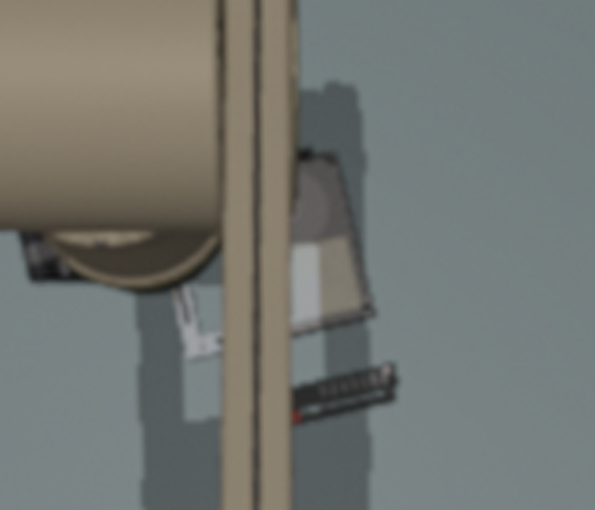

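The arm hides the left of the drive, but the placed bezel (about 340,395) and left rail (about 190,330) look right; I'll look again with the arm clear.

```bash
python3 - <<'E'
from act import *
pickplace(np.array([553.2,-267.4]),-.142,target(0,-70),A,np.pi/2,.4,4,5.5,40,.12)
robot.move_pose([583.3,-363.9,120],quat(-.116))
look("p2",{"bez":target(-91,0),"rl":target(0,70),"rr":target(0,-70),"drive":D})
E
```

```text
gap 0.101 0.1 F 39.62325990200043
ft [ 1.1 -1.3  2.7] t 13.6 19.3917
bez [487.279, -37.122, 0.234, 76.313, 23.579] in drive frame [-90.   -1.1] -0.0
rl [556.185, 55.113, 0.206, 91.764, 8.098] in drive frame [-1.6 72.7] -0.028
rr [591.006, -82.494, 0.254, 99.511, 5.889] in drive frame [  0.4 -69.3] 0.02
drive [574.639, -15.236, 0.234, 103.593, 71.907] in drive frame [ 0. -0.] 0.0
```

View pics/p2.png

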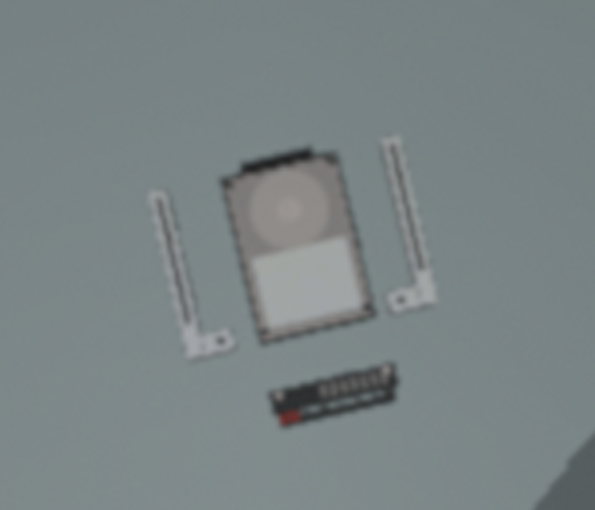

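```bash
python3 - <<'E'
from act import *
c=dict(np.load("p2.npz")); im=[]
for k,dy in(("rl",70),("rr",-70)):
  for th in (9,11):
    import meas; m0=meas.mask; meas.mask=lambda c,x,y,z,w,a,b:m0(c,x,y,z,w,th,21)
    r,o=meas.pose(c,k,*target(0,dy),w=64); meas.mask=m0
    print(k,th,np.round(r,3),np.round(fr(np.array(r[:2])-D,A),1),round(r[2]-A,3))
    im.append(cv2.resize(o,(390,390)))
cv2.imwrite("pics/m4.png",np.hstack([im[0],im[2]])[:,:,::-1])
E
```

```text
rl 9 [5.57669e+02 5.46310e+01 2.31000e-01 1.02745e+02 1.33420e+01] [-0.3 71.9] -0.003
rl 11 [5.57854e+02 5.47020e+01 2.42000e-01 1.02288e+02 1.23690e+01] [-0.1 71.9] 0.008
rr 9 [ 5.90370e+02 -8.05310e+01  2.54000e-01  1.00658e+02  1.27370e+01] [  0.2 -67.2] 0.02
rr 11 [ 5.90856e+02 -8.19280e+01  2.58000e-01  1.00004e+02  8.92000e+00] [  0.3 -68.7] 0.024
```

View pics/m4.png

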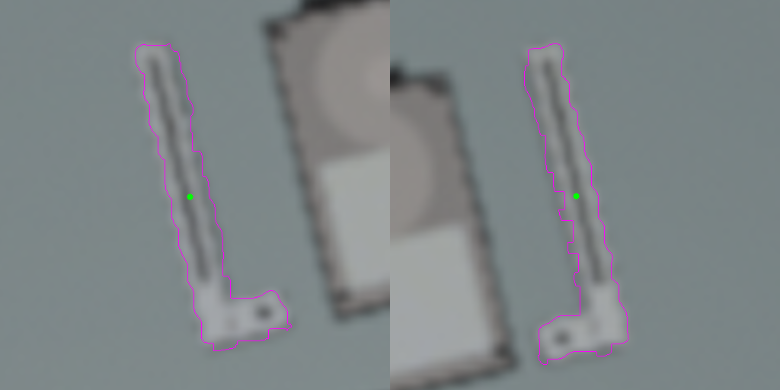

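```bash
python3 - <<'E'
from act import *
pickplace(np.array([583.3,-363.9]),-.116,target(95,0),A,0,.6,4,5.5,40,.15)
robot.move_pose([474,-369.5,120],quat(0))
look("p3",{"int":target(95,0),"drive":D})
c=robot.camera("top"); 
E
```

```text
gap 0.311 0.311 F 39.50316309928894
ft [ 0.7 -0.8  3.8] t 20.9 26.4833
int [666.609, 5.694, 0.231, 63.788, 32.681] in drive frame [94.3 -1. ] -0.003
drive [574.628, -15.256, 0.235, 103.685, 71.849] in drive frame [ 0.  -0.1] 0.001
```

View pics/p3.png

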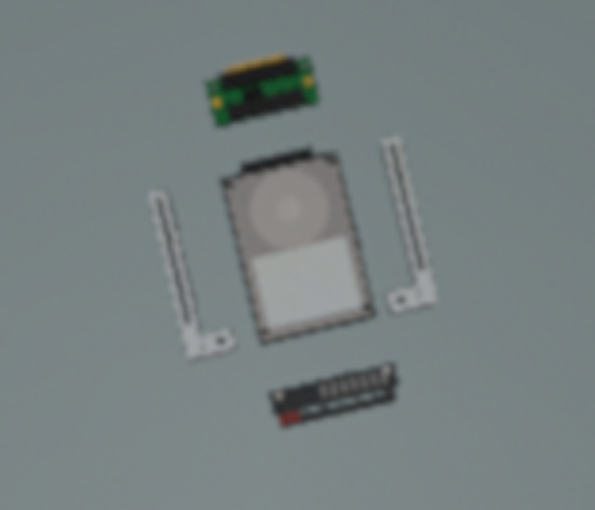

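```bash
python3 - <<'E'
from act import *
pickplace(np.array([474,-369.5]),0,D,A,np.pi/2,.95,4,20.3,30,.15)
robot.move_pose([474,-369.5,150],quat(np.pi/2))
look("p4",{})
c=robot.camera("side"); cv2.imwrite("pics/p4s.png",cv2.resize(c["color"][120:400,200:540],(800,660))[:600,:,::-1])
E
```

```text
gap 0.575 0.576 F 31.30990138852667
ft [-0.1  0.1  4.1] t 28.1 34.8583
```

View pics/p4.png

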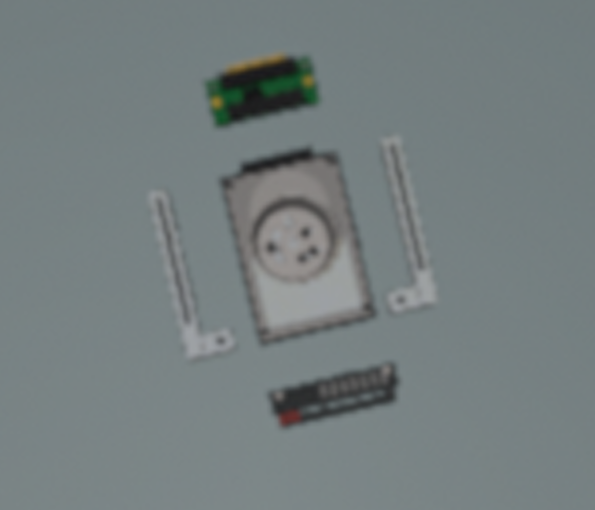

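View pics/p4s.png

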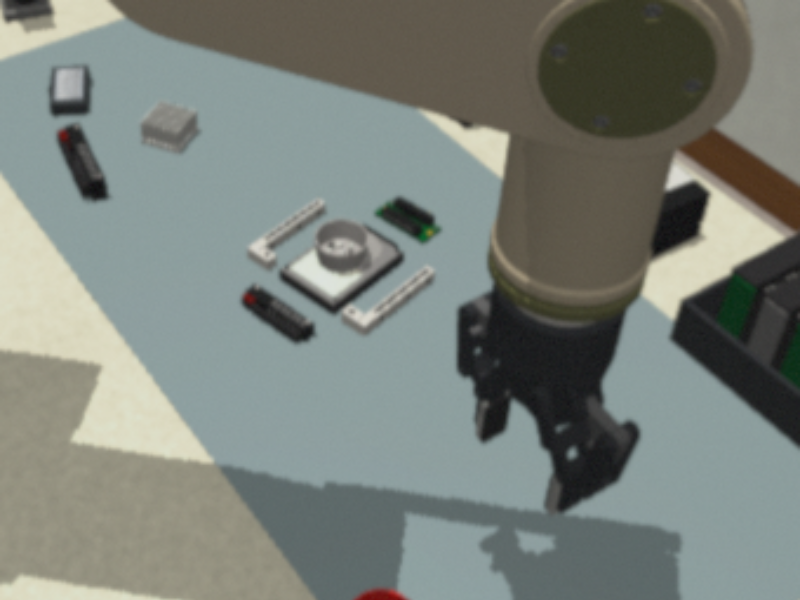

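The top view shows the cup upright on the drive, with its rim centred near (294,240), about 2 mm from the middle. The four parts sit squared around the drive. In the side view the bystanders have not moved and the gripper is clear.

```bash
python3 -c "
from workcell import robot
print(robot.sign_off())"
```

```text
the job is handed in; nothing more can be done
None
```

I placed the bezel, both rails and the interposer around the drive, stood the cup upright on its middle, and handed the job in at about 36 s; pictures put the parts within about 2 mm of their targets, but no verdict came back.

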